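Sweep the offcuts into the scrap pan

ROBOT

A 7-joint arm with a two-finger parallel gripper is mounted at the origin on the work surface. World frame = base frame: x ahead of the robot, y to its left, z up, the work surface at z = 0. Lengths are in m, angles in degrees, forces in N, time in s.
With the tool pointing down it reaches from about 0.4 to 0.85 m from the base axis. Payload 4.4 kg.
Tool frame: the origin (TCP) lies between the finger pads; the fingertips stand 17 mm ahead of it and the grasp point (between the pads) lies 2 mm behind it; x points along the fingers, z is the direction in which the jaws open and shut, and the axes are right-handed (so a half turn about x gives the same grasp; the last joint's range is limited). The gripper opens to 94 mm and grips with 3 to 60 N. Pads are 16 mm wide; open, the fingers measure 119 mm over their backs; the gripper's body (75 mm by 177 mm) begins 78 mm behind the grasp point.
Start: joints at [73.407, 36.005, 2.206, 86.941, -1.547, 57.084, -1.146], TCP at [0.144, -0.634, 0.222] pointing down, gripper open.
Joint ranges: [-175.42, 175.42], [-21.48, 121.26], [-71.46, 75.88], [10.55, 141.38], [-63.04, 243.04], [13.31, 113.54], [-168.57, 168.57]. Speed limits (degrees/s): [147.25, 147.25, 180, 180, 180, 180, 180].

INTERFACE

Orientations are given as a 3x3 rotation matrix whose columns are the frame's x, y, z axes.
In Python, from rig import ctrl gives the robot as it stands.
- The arm moves only by the shell command python3 -m handwheel 'ROWS' [FORCE]. ROWS is JSON, a list of rows, each a list of 3 entries, a list of its own where there are three numbers: the gripper's target within -1 to 1 (shut at 1, half-way at 0, fully open at -1), then the shift along the tool's x, y, z in cm, then the turn, a rotation vector about the tool's x, y, z in rad. A call has 1 to 12 rows; each row shifts and turns the commanded pose from where the row before left it, along the tool's axes as they then stand; what a row does not reach is not made up. A row lasts 1/8 s, in which the tool goes at most 62.5 mm and 10.7 degrees, less where a joint would pass 70% of its speed; a pose out of reach is approached as far as the arm can. A call with a gripper value outside its range is refused whole. The fingers move at their own pace and stop on an object; FORCE is the grip in N (left out, the last holds). Time passes only in rows, so rows that do not move let the fingers close. It gives the time, the measured TCP pose, the force and the opening at its end, in the units of the state.
- ctrl.read_state(): the state, without advancing time (a new reading comes with each control period).
- ctrl.snapshot(name): name is "scene" or "top" or "wrist"; returns a dict with "img" (480x640x3 uint8, red, green, blue), "depth" (480x640 float32, m along the optical axis (not along the pixel's ray), 0 where there is no reading), "intrinsics" (3x3 intrinsics, pixels), "k1" (the pictures are not rectified: a ray, as slopes to the right and down, at radius r is drawn at 1 + k1 r^2 times it, then the intrinsics apply), "origin" and "rotation" of the camera in the world. Camera axes: x right, y down, z forward; pixel columns grow to the right and rows downward; lengths in m; the calibration is good to about 2 mm. A picture is of the moment at which its call begins.
- ctrl.job_done(): hands the job in, once; it reports no verdict.
The state is a dict: "time_s": time; "qpos": joint angles; "joint_velocities": joint speeds; "effort": joint torques, N m; "tool_pos": TCP position; "tcp_rot": TCP orientation; "force": force on the tool from outside, world axes, zero at the start; "moment": the same for the moment, N m; "finger_gap": finger opening in m.
Only numpy, scipy, OpenCV 4.12 (cv2) and the standard library are available. Lean on these libraries where they do the work, as an engineer would, in place of code of your own. Each camera call takes 0.05 s, during which the arm holds its last target.

TASK

Clear the joiner's bench: with the fingertips, sweep the three loose flat offcuts of wood along the bench and through the open mouth of the low metal scrap pan, until all three lie wholly inside it, well back from its mouth. Only push them, do not lift or carry them, and leave the two turned feet, the tools, the bottle and the jar where they are.

Things in the scene. Friction and masses are not known exactly. Their poses are not given: they have to be found in the camera images.
- pan: Low grey sheet-metal scrap pan, fixed to the bench, open on top and in front. Origin: bench level, middle of its open mouth; +x runs level into the pan, y along the mouth. Inside: 300 mm wide (y -150 to 150), 160 mm deep (x 0 to 160). Side and back walls 6 mm thick, 39 mm high; no sill: its floor is level with the bench (z = 0). A round handle sticks out behind the back wall.
- offcut_long: Loose flat rectangular offcut of pale wood, 60 x 36 mm and 20 mm thick, 15 to 40 g, lying flat on the bench. Origin at the block's centre, 10 mm above the bench; own x along the 60 mm side, z up.
- offcut_square: Loose flat rectangular offcut of pale wood, 44 x 44 mm and 20 mm thick, 15 to 40 g, lying flat on the bench. Origin at the block's centre, 10 mm above the bench; own x along the 44 mm side, z up.
- offcut_small: Loose flat rectangular offcut of pale wood, 52 x 30 mm and 20 mm thick, 15 to 40 g, lying flat on the bench. Origin at the block's centre, 10 mm above the bench; own x along the 52 mm side, z up.
- foot0: Turned round dark-wood furniture foot, a finished part standing on the bench among the offcuts; 36 mm diameter, 50 mm high, easily knocked over. To be left alone. Origin: centre of its underside.
- foot1: Turned round dark-wood furniture foot, a finished part standing on the bench among the offcuts; 36 mm diameter, 50 mm high, easily knocked over. To be left alone. Origin: centre of its underside.
- glue: Glue bottle standing on the bench, 60 mm diameter, 150 mm high, to be left alone. Origin: centre of its underside.
- screws: Glass screw jar with a steel lid, 64 mm diameter, 70 mm high, to be left alone. Origin: centre of its underside.
- mallet: Wooden mallet lying on its side, to be left alone. Own x along the handle: the handle (26 mm thick) starts at x = -135 mm, the head (70 x 130 x 60 mm) spans x from 75 to 145 mm. Origin on the bench level below the handle's line.
- chisel: Chisel lying flat, 245 mm long, 24 mm thick handle, to be left alone. Own x points from handle to blade; spans x from -115 to 130 mm. Origin on bench level, where handle meets blade.
- gauge: Wooden marking gauge lying on the bench, 200 mm bar along its own x with a 62 x 66 mm dark head 40 mm from the middle, 82 mm high with its screw, to be left alone. Origin on bench level below the bar's middle.

How it is judged (in metres and radians):
At the end, for the whole second after the job is handed in: All three offcuts are at rest on the floor of the scrap pan, between its walls, with the centre of each at least 36 mm inside the line of the mouth (so that no corner sticks out), none was lifted; the feet, mallet, chisel and gauge, the bottle and the jar stand within 12 to 15 mm of where they were (x of offcut_long in the frame of pan between 0.036 and 0.16 m and y of offcut_long in the frame of pan between -0.15 and 0.15 m and height (world z) of each of offcut_long, offcut_square, offcut_small below 0.019 m and linear speed of each of offcut_long, offcut_square, offcut_small below 0.02 m/s and x of offcut_square in the frame of pan between 0.036 and 0.16 m and y of offcut_square in the frame of pan between -0.15 and 0.15 m and x of offcut_small in the frame of pan between 0.036 and 0.16 m and y of offcut_small in the frame of pan between -0.15 and 0.15 m and distance of each of foot0, foot1 from where it was at the start of the episode below 0.012 m and distance of each of glue, screws, mallet, chisel, gauge from where it was at the start of the episode below 0.015 m); the robot touches nothing.
It fails at once if an offcut is lifted (its centre more than 9 mm above its resting height) (height (world z) of any of offcut_long, offcut_square, offcut_small above 0.019 m).
It fails at once if a turned foot is moved more than 12 mm or tipped ((distance of foot0 from where it was at the start of the episode above 0.012 m or angle between foot0's own z axis and vertical above 0.3 rad) or (distance of foot1 from where it was at the start of the episode above 0.012 m or angle between foot1's own z axis and vertical above 0.3 rad)).
It fails at once if the glue bottle or the screw jar is moved more than 15 mm or tipped ((distance of glue from where it was at the start of the episode above 0.015 m or angle between glue's own z axis and vertical above 0.3 rad) or (distance of screws from where it was at the start of the episode above 0.015 m or angle between screws's own z axis and vertical above 0.3 rad)).
It fails at once if the mallet, chisel or marking gauge is moved more than 15 mm or tipped ((distance of mallet from where it was at the start of the episode above 0.015 m or angle between mallet's own z axis and vertical above 0.3 rad) or (distance of chisel from where it was at the start of the episode above 0.015 m or angle between chisel's own z axis and vertical above 0.3 rad) or (distance of gauge from where it was at the start of the episode above 0.015 m or angle between gauge's own z axis and vertical above 0.3 rad)).
It also fails if it takes over 72 s, if anything falls off the work surface, if the arm or the gripper's body presses on something with over 40 N, if the wrist force passes 120 N, or if a joint passes its speed limit or range.

## Working session

There is one attempt and no reset: what is moved stays moved. The work goes in short steps, Python scripts to look and compute and a shell command to move; the robot and the scene stay as the last step left them, time stands still between calls to the robot, and variables do not carry over. Pictures are saved under pics/ and viewed, and the job is handed in when it is done.

```bash
ls; mkdir -p pics
python3 - <<'E'
from rig import ctrl
import cv2,numpy as np
s=ctrl.read_state()
print(s['time_s'],s['tool_pos'],np.round(s['tcp_rot'],3).tolist(),s['finger_gap'])
for n in ['scene','top']:
    d=ctrl.snapshot(n); cv2.imwrite(f'pics/{n}0.png',d['img'][:,:,::-1]); np.savez(f'/tmp/{n}0.npz',**d)
    print(n,d['intrinsics'].tolist(),d['k1'],d['origin'],np.round(d['rotation'],3).tolist())
E
```

```text
pics
0.0 [ 0.14414629 -0.63319031  0.22158067] [[-0.0, 0.975, 0.222], [0.002, 0.222, -0.975], [-1.0, -0.0, -0.002]] 0.09413998853338318
scene [[587.6291253925599, 0.0, 315.6025192887486], [0.0, 587.6291253925599, 234.9375617460127], [0.0, 0.0, 1.0]] -0.15911790266880876 [ 1.41731908 -0.20545793  0.8337399 ] [[0.204, 0.644, -0.737], [0.979, -0.127, 0.16], [0.009, -0.754, -0.656]]
top [[491.27745278597234, 0.0, 329.4321681349839], [0.0, 491.27745278597234, 246.43873011093888], [0.0, 0.0, 1.0]] 0.046297212479147275 [0.44736989 0.01559799 1.07577688] [[-0.009, -0.996, 0.084], [-1.0, 0.007, -0.026], [0.025, -0.084, -0.996]]
```

View pics/scene0.png

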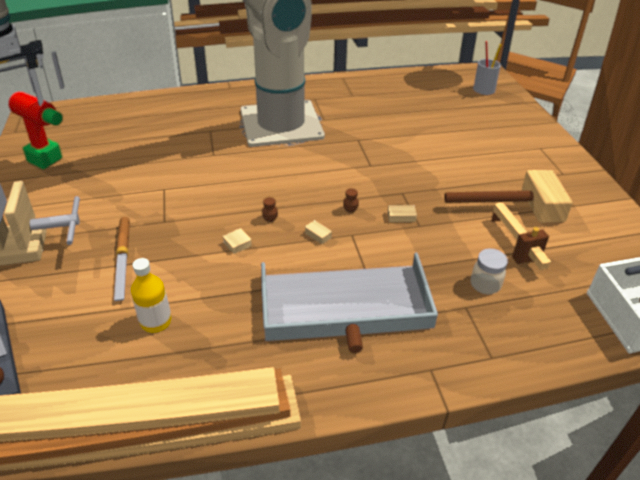

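View pics/top0.png

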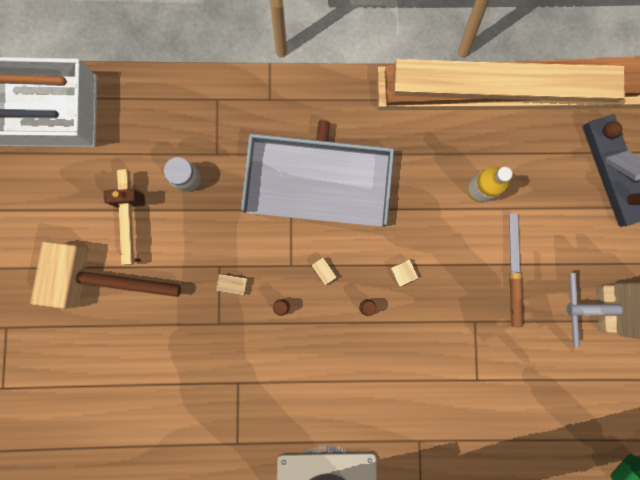

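The scene view shows the pan around (347,300) with offcuts at (237,240), (317,231) and (402,213). In the top view they are at about (404,272), (324,271) and (233,285). The feet are at (281,307) and (368,307), and the pan mouth runs from about (245,212) to (388,225).

```bash
cat > h.py <<'E'
import numpy as np,cv2
def load(n): 
    d=np.load(f'/tmp/{n}.npz'); return {k:d[k] for k in d.files}
def ray(d,uv):
    K=d['intrinsics'];k1=float(d['k1'])
    p=np.atleast_2d(np.array(uv,float)); x=(p-[K[0,2],K[1,2]])/[K[0,0],K[1,1]]
    rd=np.linalg.norm(x,axis=1,keepdims=True); r=rd.copy()
    for _ in range(20): r=rd/(1+k1*r*r)
    x=x*(r/np.maximum(rd,1e-9))
    v=np.c_[x,np.ones(len(x))]@np.array(d['rotation']).T
    return np.array(d['origin']),v
def onplane(d,uv,z):
    o,v=ray(d,uv); t=(z-o[2])/v[:,2]; return o+v*t[:,None]
def cloud(d):
    v,u=np.mgrid[0:480,0:640]; o,r=ray(d,np.c_[u.ravel(),v.ravel()])
    # r has unit depth along optical axis
    return (o+r*d['depth'].reshape(-1,1)).reshape(480,640,3)
def project(d,P):
    R=np.array(d['rotation']);c=(np.atleast_2d(P)-d['origin'])@R; x=c[:,:2]/c[:,2:]
    r2=(x**2).sum(1,keepdims=True); K=d['intrinsics']
    return x*(1+float(d['k1'])*r2)*K[0,0]+[K[0,2],K[1,2]]
E
python3 - <<'E'
from h import *
for n in ['top0','scene0']:
    d=load(n);im=d['img']
    c=(150,90,300,250) if n=='top0' else (200,170,270,190)
    x,y,w,hh=c
    s=800/w if hh/w<.75 else 2.4
    cv2.imwrite(f'pics/{n}_crop.png',cv2.resize(im[y:y+hh,x:x+w,::-1],None,fx=2.4,fy=2.4,interpolation=cv2.INTER_CUBIC))
    C=cloud(d); 
    print(n,(d['depth']>0).mean())
    pts={'top0':[(404,272),(324,271),(233,285),(281,307),(368,307),(270,180),(300,250),(182,172)],'scene0':[(237,240),(317,231),(402,213),(350,205),(270,215),(350,300)]}[n]
    for p in pts: print(p,im[p[1],p[0]],C[p[1],p[0]].round(4))
E
```

```text
top0 0.9960026041666666
(404, 272) [238 211 157] [ 0.48   -0.1714  0.0244]
(324, 271) [241 216 161] [4.838e-01 1.000e-04 1.690e-02]
(233, 285) [217 182 136] [0.4555 0.1942 0.0189]
(281, 307) [120  71  47] [0.409  0.0901 0.0488]
(368, 307) [118  70  45] [ 0.4071 -0.0905  0.0467]
(270, 180) [169 166 173] [0.6861 0.1176 0.0024]
(300, 250) [197 143  96] [0.5307 0.0521 0.0011]
(182, 172) [188 184 191] [0.6882 0.2914 0.0687]
scene0 0.9959375
(237, 240) [246 222 155] [ 0.4878 -0.1723  0.0208]
(317, 231) [250 230 163] [ 0.4967 -0.0034  0.025 ]
(402, 213) [227 195 133] [0.4649 0.1965 0.0179]
(350, 205) [77 45 26] [0.4211 0.0879 0.0229]
(270, 215) [79 47 29] [ 0.4241 -0.093   0.0247]
(350, 300) [176 175 179] [0.6819 0.0227 0.0022]
```

View pics/top0_crop.png

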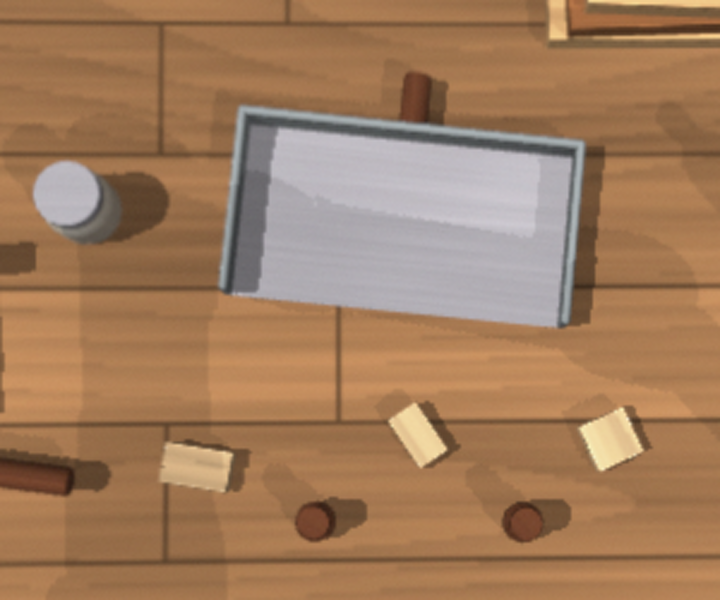

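View pics/scene0_crop.png

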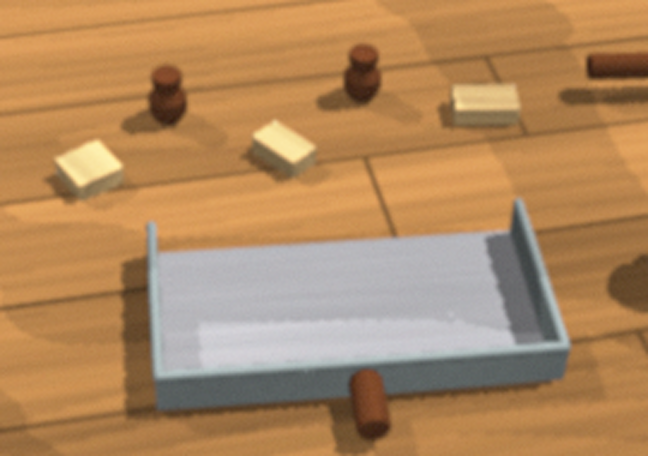

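```bash
cat > meas.py <<'E'
from h import *
def rects(d,z=0.02):
    hsv=cv2.cvtColor(d['img'],cv2.COLOR_RGB2HSV); im=d['img'].astype(int)
    m=((im[...,2]>105)&(im[...,0]-im[...,2]>45)&(im[...,1]>165)).astype(np.uint8)
    n,l,st,c=cv2.connectedComponentsWithStats(m)
    out=[]
    for i in range(1,n):
        if st[i,4]<150: continue
        cnt,_=cv2.findContours((l==i).astype(np.uint8),cv2.RETR_EXTERNAL,cv2.CHAIN_APPROX_NONE)
        P=onplane(d,cnt[0][:,0,:],z)[:,:2]
        if not(0.3<P[:,0].mean()<0.85 and abs(P[:,1].mean())<0.27): continue
        r=cv2.minAreaRect((P*1000).astype(np.float32)); 
        (w,h),a=r[1],r[2]
        if w<h: w,h,a=h,w,a+90
        out.append((np.round(r[0],1),round(w,1),round(h,1),round((a+90)%180-90,1)))
    return out
E
python3 - <<'E'
from meas import *
for n in ['top0','scene0']:
    d=load(n); print(n)
    for r in rects(d): print(r)
d=load('top0')
# pan top rim corners (crop px/2.4+offset), z=.039 ; mouth floor corners z=0
f=lambda L:[(150+x/2.4,90+y/2.4) for x,y in L]
print('rim z39: FL out,BL out,BR out,FR out',onplane(d,f([(221,290),(240,107),(584,142),(569,325)]),.039)[:,:2].round(4).tolist())
print('floor mouth ',onplane(d,f([(233,295),(560,326)]),0.)[:,:2].round(4).tolist())
print('feet top z50',onplane(d,f([(315,520),(523,521)]),.05)[:,:2].round(4).tolist())
print('mallet handle end, z13',onplane(d,f([(72,477)]),.013)[:,:2].round(4).tolist(), 'jar top',onplane(d,f([(67,193)]),.07)[:,:2].round(4).tolist())
s=load('scene0'); g=lambda L:[(200+x/2.4,170+y/2.4) for x,y in L]
print('scene feet base-ish z20 ',onplane(s,g([(168,102),(362,80)]),.022)[:,:2].round(4).tolist(),'top z50',onplane(s,g([(167,72),(364,50)]),.05)[:,:2].round(4).tolist())
print('scene rim back corners z39', onplane(s,g([(155,374),(568,346),(152,224),(519,202)]),.039)[:,:2].round(4).tolist())
# two-view triangulated heights
def tri(a,b):
    o1,v1=ray(d,[a]);o2,v2=ray(s,[b]);A=np.c_[v1[0],-v2[0]];t=np.linalg.lstsq(A,o2-o1,rcond=None)[0]
    return ((o1+t[0]*v1[0]+o2+t[1]*v2[0])/2).round(4),np.linalg.norm(o1+t[0]*v1[0]-o2-t[1]*v2[0]).round(4)
print(tri(f([(315,520)])[0],g([(364,50)])[0]),tri(f([(523,521)])[0],g([(167,72)])[0]))
print('offcut top centres',tri((404,272),g([(90,162)])[0]),tri(f([(418,434)])[0],g([(283,145)])[0]),tri(f([(196,466)])[0],g([(486,96)])[0]))
E
```

```text
top0
(array([484.1,   1.2]), 50.6, 28.6, 33.2)
(array([ 479.2, -172.1]), 43.4, 43.3, 23.8)
(array([457.4, 197.7]), 57.5, 33.7, 79.9)
scene0
(array([458.7, 198.6]), 58.6, 32.2, 79.1)
(array([482.7,   1.5]), 54.9, 31.9, 33.0)
(array([ 477.9, -172.4]), 47.7, 46.1, 23.5)
rim z39: FL out,BL out,BR out,FR out [[0.6118, 0.1729], [0.7766, 0.1567], [0.7445, -0.1512], [0.579, -0.1348]]
floor mouth  [[0.6134, 0.1679], [0.5831, -0.1321]]
feet top z50 [[0.4097, 0.0895], [0.4071, -0.09]]
mallet handle end, z13 [[0.4488, 0.307]] jar top [[0.6911, 0.2994]]
scene feet base-ish z20  [[0.4121, -0.0914], [0.4144, 0.0916]] top z50 [[0.4035, -0.0899], [0.4054, 0.0945]]
scene rim back corners z39 [[0.745, -0.1497], [0.7797, 0.1577], [0.5873, -0.1297], [0.6205, 0.1733]]
(array([0.4103, 0.0911, 0.054 ]), np.float64(0.0037)) (array([ 0.4071, -0.09  ,  0.0527]), np.float64(0.0006))
offcut top centres (array([ 0.4803, -0.1712,  0.0211]), np.float64(0.0015)) (array([0.4843, 0.0005, 0.0156]), np.float64(0.0016)) (array([0.4577, 0.1982, 0.0204]), np.float64(0.0029))
```

```bash
cat > st.py <<'E'
import sys,numpy as np
from rig import ctrl
def show(tx=None,ty=None,tz=None,yaw=None):
    s=ctrl.read_state(); R=np.array(s['tcp_rot']); p=np.array(s['tool_pos'])
    y=np.degrees(np.arctan2(R[1,1],R[0,1]))
    print('t',round(s['time_s'],2),'p',p.round(4),'yaw',round(y,1),'F',np.round(s['force'],1),'gap',round(s['finger_gap'],4),'q',np.round(s['qpos'],0))
    if tx is not None:
        d=(np.array([tx,ty,tz])-p); print('shift tool cm',(R.T@d*100).round(2),'len',np.linalg.norm(d).round(3))
    if yaw is not None: print('turn x rad',round(-np.radians(yaw-y),3))
a=[float(x) for x in sys.argv[1:]]
show(*a)
E
python3 -m handwheel '[[0.8,[0,4.5,-3.1],[0,0,0]],[0.8,[0,4.5,-3.1],[0,0,0]],[0.8,[0,4.5,-3.1],[0,0,0]],[0.8,[0,4.5,-3.1],[0,0,0]],[0.8,[0,4.5,-3.1],[0,0,0]],[0.8,[0,4.5,-3.1],[0,0,0]],[0.8,[0,4.5,-3.1],[0,0,0]]]'
python3 st.py 0.44 -0.22 0.15 114
```

```text
time_s: 0.98
tool_pos: [0.4042, -0.3508, 0.2223]
tcp_rot: [[-0.0, 0.975, 0.222], [0.0, 0.222, -0.975], [-1.0, -0.0, -0.0]]
force: [2.1, -0.7, 0.0]
finger_gap: 0.0276
t 0.97 p [ 0.4042 -0.3508  0.2223] yaw 12.8 F [ 2.1 -0.7  0. ] gap 0.0276 q [ 37.  27.   1. 105.  -1.  48. -38.]
shift tool cm [  7.23   6.4  -11.96] len 0.154
turn x rad -1.766
```

```bash
python3 -m handwheel '[[0.8,[0,0,0],[-0.177,0,0]],[0.8,[0,0,0],[-0.177,0,0]],[0.8,[0,0,0],[-0.177,0,0]],[0.8,[0,0,0],[-0.177,0,0]],[0.8,[0,0,0],[-0.177,0,0]],[0.8,[0,0,0],[-0.177,0,0]],[0.8,[0,0,0],[-0.177,0,0]],[0.8,[0,0,0],[-0.177,0,0]],[0.8,[0,0,0],[-0.177,0,0]],[0.8,[0,0,0],[-0.177,0,0]]]'
python3 st.py 0.499 -0.218 0.09 114
```

```text
time_s: 2.22
tool_pos: [0.403, -0.3522, 0.2222]
tcp_rot: [[-0.001, -0.416, 0.91], [0.0, 0.91, 0.416], [-1.0, 0.001, -0.0]]
force: [-0.3, 0.7, 0.0]
finger_gap: 0.0096
t 2.23 p [ 0.403  -0.3522  0.2222] yaw 114.6 F [-0.3  0.7  0. ] gap 0.0096 q [ 56.  28. -26. 105.  16.  50.  47.]
shift tool cm [13.22  8.2  14.32] len 0.211
turn x rad 0.01
```

```bash
python3 -m handwheel '[[0.8,[0,2.0,3.6],[0,0,0]],[0.8,[0,2.0,3.6],[0,0,0]],[0.8,[0,2.0,3.6],[0,0,0]],[0.8,[0,2.2,3.5],[0,0,0]],[0.8,[4.4,0,0],[0,0,0]],[0.8,[4.4,0,0],[0,0,0]],[0.8,[4.4,0,0],[0,0,0]],[0.8,[0,0,0],[0,0,0]]]'
python3 st.py 0.499 -0.218 0.023 114
python3 - <<'E'
from meas import *
from rig import ctrl
d=ctrl.snapshot('wrist'); cv2.imwrite('pics/w1.png',d['img'][:,:,::-1])
d=ctrl.snapshot('top'); cv2.imwrite('pics/t1.png',d['img'][:,:,::-1])
for r in rects(d): print(r)
E
```

```text
time_s: 3.22
tool_pos: [0.4974, -0.218, 0.0878]
tcp_rot: [[-0.007, -0.411, 0.912], [0.002, 0.912, 0.411], [-1.0, 0.005, -0.005]]
force: [0.7, -0.6, 0.3]
finger_gap: 0.0095
t 3.23 p [ 0.4974 -0.218   0.0878] yaw 114.3 F [ 0.7 -0.6  0.3] gap 0.0095 q [ 34.  40. -21. 110.  24.  35.  22.]
shift tool cm [ 6.48 -0.1   0.18] len 0.065
turn x rad 0.005
(array([484.1,   1.2]), 50.6, 28.6, 33.2)
(array([ 479.2, -172.1]), 43.4, 43.3, 23.8)
(array([457.3, 197.7]), 57.7, 34.4, 79.4)
```

View pics/w1.png

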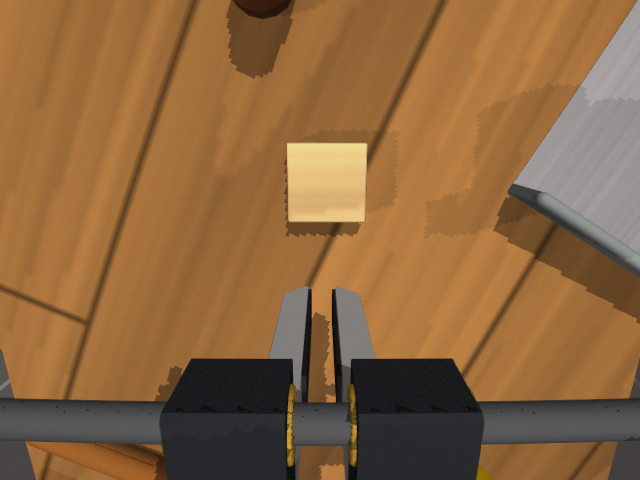

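View pics/t1.png

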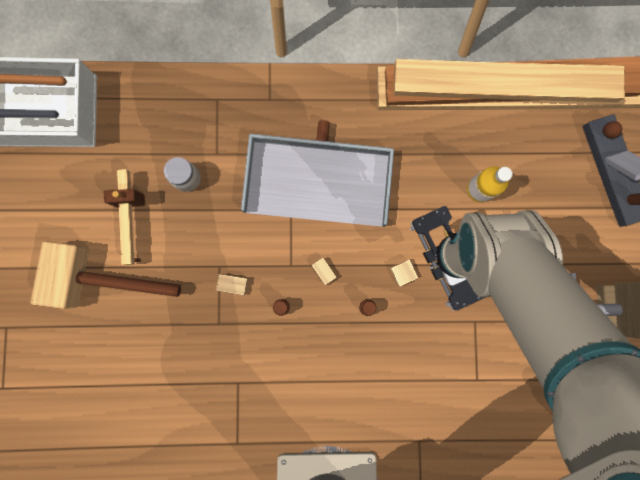

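The square is straight ahead of the fingertips (wrist view, block at (327,182), tips at about (322,290)) and aligned with the pusher. I'll lower the tool and push it sideways.

```bash
python3 -m handwheel '[[0.8,[2.2,0,0],[0,0,0]],[0.8,[2.2,0,0.1],[0,0,0]],[0.8,[2.0,0,0.1],[0,0,0]],[0.8,[0,1,0],[0,0,0]],[0.8,[0,1,0],[0,0,0]],[0.8,[0,1,0],[0,0,0]],[0.8,[0,1,0],[0,0,0]],[0.8,[0,0.8,0],[0,0,0]],[0.8,[0,0.5,0],[0,0,0]],[0.8,[0,0,0],[0,0,0]]]'
python3 - <<'E'
from meas import *
from rig import ctrl
d=ctrl.snapshot('wrist'); cv2.imwrite('pics/w2.png',d['img'][:,:,::-1])
d=ctrl.snapshot('top')
for r in rects(d): print(r)
E
python3 st.py
```

```text
time_s: 4.58
tool_pos: [0.4799, -0.1693, 0.0265]
tcp_rot: [[-0.0, -0.411, 0.912], [0.0, 0.912, 0.411], [-1.0, 0.0, -0.0]]
force: [0.3, -0.0, 0.9]
finger_gap: 0.0092
(array([484.3,   1.3]), 51.2, 28.6, 33.2)
(array([ 463.9, -141.8]), 43.0, 41.6, 25.7)
(array([457.5, 197.7]), 57.8, 34.8, 79.4)
t 4.67 p [ 0.4801 -0.1699  0.0264] yaw 114.2 F [-0.3 -0.7 -0.5] gap 0.0096 q [ 26.  44. -15. 117.  27.  22.  14.]
```

View pics/w2.png

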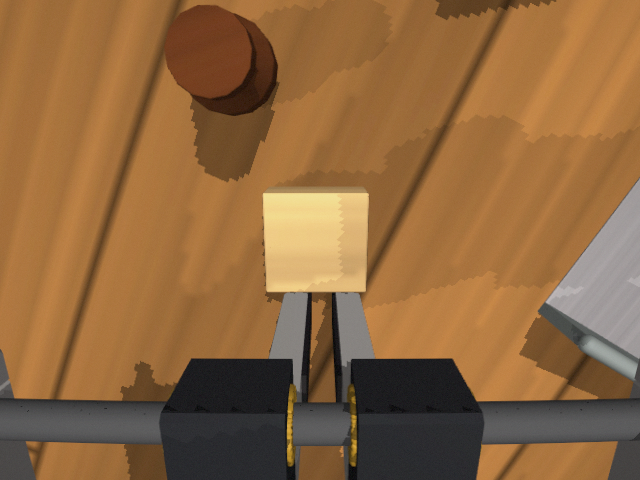

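The square has been shifted squarely, to about (316,240) in the wrist view. Next I'll go behind it at yaw 24.

```bash
python3 -m handwheel '[[0.8,[0,-2,0],[0,0,0]],[0.8,[-3.5,0,0],[0,0,0]],[0.8,[-3.5,0,0],[0,0,0]],[0.8,[0,0,0],[0.175,0,0]],[0.8,[0,0,0],[0.175,0,0]],[0.8,[0,0,0],[0.175,0,0]],[0.8,[0,0,0],[0.175,0,0]],[0.8,[0,0,0],[0.175,0,0]],[0.8,[0,0,0],[0.175,0,0]],[0.8,[0,0,0],[0.175,0,0]],[0.8,[0,0,0],[0.175,0,0]],[0.8,[0,0,0],[0.15,0,0]]]'
python3 st.py 0.419 -0.162 0.022 24.5
```

```text
time_s: 6.18
tool_pos: [0.4883, -0.1882, 0.0964]
tcp_rot: [[-0.0, 0.906, 0.424], [-0.0, 0.424, -0.906], [-1.0, -0.0, 0.0]]
force: [-0.0, -0.3, -0.7]
finger_gap: 0.0093
t 6.17 p [ 0.4883 -0.1882  0.0964] yaw 25.1 F [-0.  -0.3 -0.7] gap 0.0093 q [ 15.  36.   4. 114.  -5.  30. -42.]
shift tool cm [ 7.44 -5.16 -5.31] len 0.105
turn x rad 0.011
```

```bash
python3 -m handwheel '[[0.8,[0,-2.6,-2.7],[0,0,0]],[0.8,[0,-2.6,-2.6],[0,0,0]],[0.8,[3,0,0],[0,0,0]],[0.8,[3,0,0],[0,0,0]],[0.8,[1.4,0,0],[0,0,0]],[0.8,[0,0,0],[0,0,0]]]'
python3 - <<'E'
from rig import ctrl
import cv2
d=ctrl.snapshot('wrist'); cv2.imwrite('pics/w3.png',d['img'][:,:,::-1])
E
python3 st.py
```

```text
time_s: 6.92
tool_pos: [0.4184, -0.1621, 0.0258]
tcp_rot: [[-0.006, 0.904, 0.428], [0.003, 0.428, -0.904], [-1.0, -0.004, -0.005]]
force: [-0.3, -0.5, -0.0]
finger_gap: 0.0094
t 6.97 p [ 0.4186 -0.1621  0.0263] yaw 25.4 F [-0.3  0.2 -0.5] gap 0.0091 q [ 13.  41.   7. 127. -21.  13. -26.]
```

View pics/w3.png

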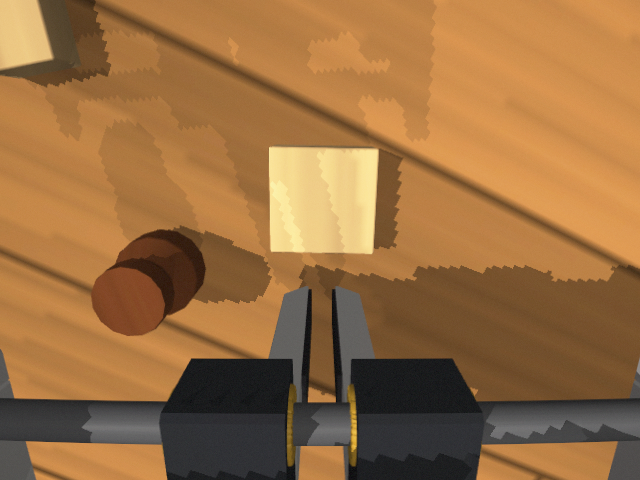

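The fingertips are behind the square (block (322,200)), the foot at (140,290) is clear to the left, and the other offcut is at the far top left. Joint 6 is at its lower limit here, so I'll push outward now.

```bash
python3 -m handwheel '[[0.8,[0,1,0],[0,0,0]],[0.8,[0,1,0],[0,0,0]],[0.8,[0,1,0],[0,0,0]],[0.8,[0.1,1.2,0],[0,0,0]],[0.8,[0.1,1.2,0],[0,0,0]],[0.8,[0.1,1.2,0],[0,0,0]],[0.8,[0.1,1.2,0],[0,0,0]],[0.8,[0,1.2,0],[0,0,0]],[0.8,[0,1.2,0],[0,0,0]],[0.8,[0,1.2,0],[0,0,0]],[0.8,[0,0.8,0],[0,0,0]],[0.8,[0,0,0],[0,0,0]]]'
python3 - <<'E'
from meas import *
from rig import ctrl
d=ctrl.snapshot('wrist'); cv2.imwrite('pics/w4.png',d['img'][:,:,::-1])
d=ctrl.snapshot('top')
for r in rects(d): print(r)
E
python3 st.py
```

```text
time_s: 8.48
tool_pos: [0.5295, -0.1092, 0.0222]
tcp_rot: [[-0.004, 0.903, 0.43], [0.003, 0.43, -0.903], [-1.0, -0.002, -0.004]]
force: [-0.1, -0.7, 0.5]
finger_gap: 0.0089
(array([484.3,   1.3]), 51.2, 28.6, 33.2)
(array([457.3, 197.9]), 58.3, 34.8, 79.9)
t 8.57 p [ 0.5285 -0.1097  0.0222] yaw 25.4 F [ 0.1 -0.2  0.5] gap 0.0093 q [  1.  46.  12. 113. -22.  24. -35.]
```

View pics/w4.png

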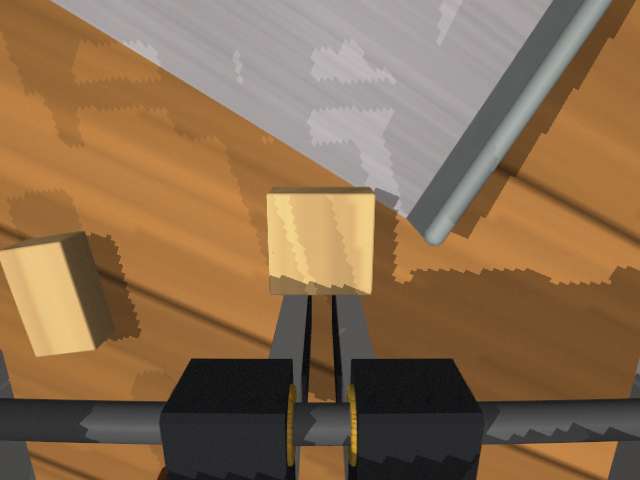

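The block is at (320,242), and its right edge clears the pan's wall end at (430,240) by about 20 mm. I'll continue into the pan.

```bash
python3 -m handwheel '[[0.8,[0,1,0],[0,0,0]],[0.8,[0,1.2,0],[0,0,0]],[0.8,[0,1.2,0],[0,0,0]],[0.8,[0,1.2,0],[0,0,0]],[0.8,[0,1.2,0],[0,0,0]],[0.8,[0,1.2,0],[0,0,0]],[0.8,[0,1.2,0],[0,0,0]],[0.8,[0,1.2,0],[0,0,0]],[0.8,[0,1.2,0],[0,0,0]],[0.8,[0,1,0],[0,0,0]],[0.8,[0,0.6,0],[0,0,0]],[0.8,[0,0,0],[0,0,0]]]'
python3 - <<'E'
from meas import *
from rig import ctrl
d=ctrl.snapshot('wrist'); cv2.imwrite('pics/w5.png',d['img'][:,:,::-1])
E
python3 st.py
```

```text
time_s: 10.07
tool_pos: [0.6394, -0.0569, 0.0219]
tcp_rot: [[-0.004, 0.903, 0.43], [0.003, 0.43, -0.903], [-1.0, -0.002, -0.005]]
force: [-0.3, -0.0, -1.0]
finger_gap: 0.0094
t 10.12 p [ 0.639  -0.0572  0.0219] yaw 25.4 F [ 0.3 -0.5 -1. ] gap 0.0095 q [ -7.  51.  16.  96. -22.  36. -43.]
```

View pics/w5.png

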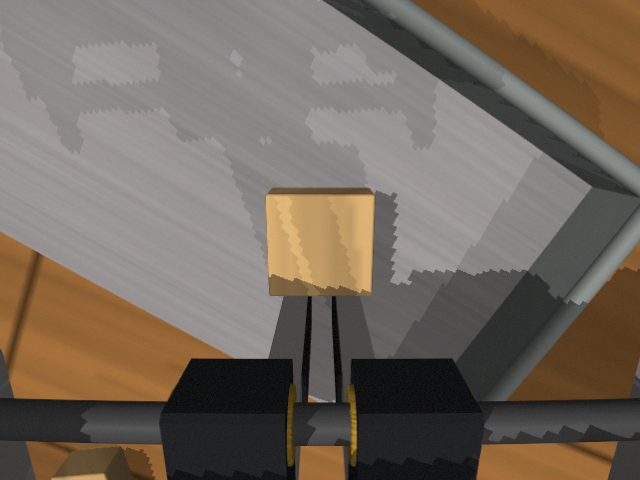

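The square is in the pan (block (320,243), walls clear). On to the small one.

```bash
python3 -m handwheel '[[0.8,[0,-2,0],[0,0,0]],[0.8,[-4,0,0],[0,0,0]],[0.8,[-4,0,0],[0,0,0]],[0.8,[0,-4,0],[-0.17,0,0]],[0.8,[0,0,0],[-0.17,0,0]],[0.8,[0,0,0],[-0.17,0,0]],[0.8,[0,0,0],[-0.17,0,0]],[0.8,[0,0,0],[-0.17,0,0]],[0.8,[0,0,0],[-0.17,0,0]],[0.8,[0,0,0],[-0.17,0,0]],[0.8,[0,0,0],[-0.17,0,0]],[0.8,[0,0,0],[-0.17,0,0]]]'
python3 -m handwheel '[[0.8,[0,0,0],[-0.17,0,0]],[0.8,[0,0,0],[0,0,0]]]'
python3 - <<'E'
from meas import *
from rig import ctrl
d=ctrl.snapshot('top'); cv2.imwrite('pics/t5.png',d['img'][:,:,::-1])
for r in rects(d): print(r)
E
python3 st.py 0.464 0.032 0.023 123
```

```text
time_s: 11.62
tool_pos: [0.5846, -0.0838, 0.1022]
tcp_rot: [[-0.005, -0.396, 0.918], [0.003, 0.918, 0.396], [-1.0, 0.004, -0.003]]
force: [-0.1, 0.1, -0.5]
finger_gap: 0.0095
time_s: 11.88
tool_pos: [0.5848, -0.0838, 0.1021]
tcp_rot: [[-0.004, -0.54, 0.842], [0.003, 0.842, 0.54], [-1.0, 0.005, -0.002]]
force: [0.5, 1.0, -0.4]
finger_gap: 0.0092
(array([484.4,   1.3]), 51.2, 28.6, 33.2)
(array([457.3, 198.2]), 59.3, 34.8, 80.0)
t 11.93 p [ 0.5849 -0.0837  0.1021] yaw 122.6 F [ 0.5  0.3 -0.5] gap 0.0096 q [ 11.  40.  -9. 102.   9.  38.  30.]
shift tool cm [ 8.   16.22 -3.93] len 0.185
turn x rad -0.007
```

View pics/t5.png

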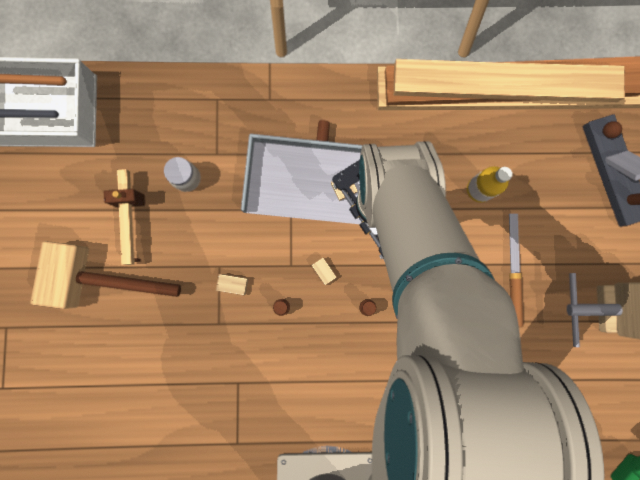

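The square is out of sight in the pan under the gripper at (345,185), and everything else is unmoved. Moving over to the small block.

```bash
python3 -m handwheel '[[0.8,[0,5.4,-1.3],[0,0,0]],[0.8,[0,5.4,-1.3],[0,0,0]],[0.8,[0,5.4,-1.3],[0,0,0]],[0.8,[0,0,0],[0,0,0]],[0.8,[3,0,0],[0,0,0]],[0.8,[3,0,0],[0,0,0]],[0.8,[1.9,0,0],[0,0,0]],[0.8,[0,0,0],[0,0,0]]]'
python3 - <<'E'
from rig import ctrl
import cv2
d=ctrl.snapshot('wrist'); cv2.imwrite('pics/w6.png',d['img'][:,:,::-1])
E
python3 st.py  0.464 0.032 0.023 123
```

```text
time_s: 12.92
tool_pos: [0.4643, 0.0312, 0.0229]
tcp_rot: [[-0.006, -0.54, 0.842], [0.002, 0.842, 0.54], [-1.0, 0.005, -0.004]]
force: [-0.1, 0.5, 0.2]
finger_gap: 0.0094
t 12.97 p [0.4648 0.0314 0.0237] yaw 122.7 F [0.5 1.  0.2] gap 0.0093 q [ -4.  42.  -4. 124.  11.  15.  15.]
shift tool cm [ 0.07  0.09 -0.03] len 0.001
turn x rad -0.005
```

View pics/w6.png

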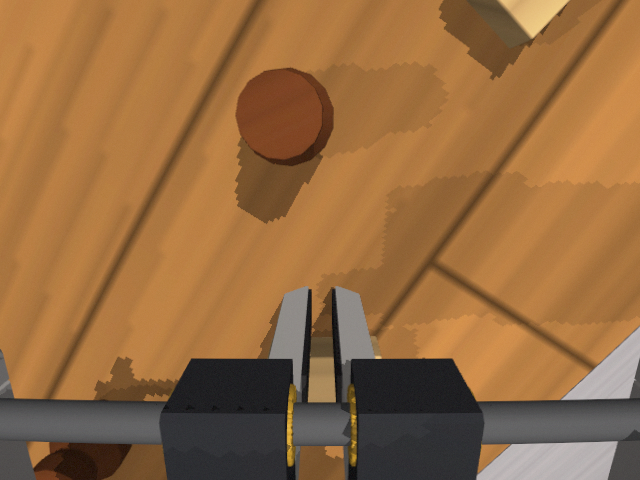

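The block is on the far side of the fingers (around (322,370)). I'll push along -y of the tool.

```bash
python3 -m handwheel '[[0.8,[0,-0.8,0],[0,0,0]],[0.8,[0,-0.8,0],[0,0,0]],[0.8,[0,-0.8,0],[0,0,0]],[0.8,[0,-0.8,0],[0,0,0]],[0.8,[0,-1,0],[0,0,0]],[0.8,[0,-1,0],[0,0,0]],[0.8,[0,-1,0],[0,0,0]],[0.8,[0,-0.5,0],[0,0,0]],[0.8,[0,0,0],[0,0,0]],[0.8,[0,2,0],[0,0,0]],[0.8,[-4,0,0],[0,0,0]],[0.8,[-4,0,0],[0,0,0]]]'
python3 -m handwheel '[[0.8,[0,3,0],[0.175,0,0]],[0.8,[0,0,0],[0.175,0,0]],[0.8,[0,0,0],[0.175,0,0]],[0.8,[0,0,0],[0.175,0,0]],[0.8,[0,0,0],[0.175,0,0]],[0.8,[0,0,0],[0.175,0,0]],[0.8,[0,0,0],[0.175,0,0]],[0.8,[0,0,0],[0.175,0,0]],[0.8,[0,0,0],[0.17,0,0]],[0.8,[0,0,0],[0,0,0]]]'
python3 - <<'E'
from meas import *
from rig import ctrl
d=ctrl.snapshot('top'); cv2.imwrite('pics/t7.png',d['img'][:,:,::-1])
for r in rects(d): print(r)
E
python3 st.py
```

```text
time_s: 14.48
tool_pos: [0.4892, -0.0069, 0.1042]
tcp_rot: [[-0.006, -0.543, 0.84], [0.003, 0.84, 0.543], [-1.0, 0.006, -0.003]]
force: [0.8, 0.2, -0.5]
finger_gap: 0.0094
time_s: 15.72
tool_pos: [0.4735, 0.018, 0.1038]
tcp_rot: [[-0.005, 0.839, 0.545], [0.003, 0.545, -0.839], [-1.0, -0.002, -0.005]]
force: [-0.1, -0.8, -0.4]
finger_gap: 0.0092
(array([668.3, -44. ]), 45.2, 43.3, -64.2)
(array([457.3, 198.3]), 59.4, 34.8, 80.0)
t 15.78 p [0.4736 0.018  0.1038] yaw 33.1 F [-0.2 -1.  -0.5] gap 0.0096 q [-17.  34.  16. 121. -20.  28. -42.]
```

View pics/t7.png

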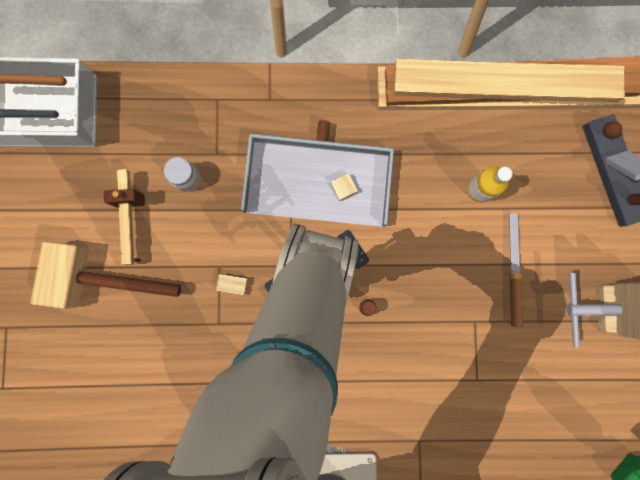

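The square in the pan reads (0.668, -0.044), as predicted. The small block is hidden under the wrist, so I'll go above the start of its next push and look.

```bash
python3 -m handwheel '[[0.8,[0,-2.5,3.8],[0,0,0]],[0.8,[0,-2.4,3.8],[0,0,0]],[0.8,[0,0,0],[0,0,0]]]'
cat > wr.py <<'E'
from meas import *
from rig import ctrl
import sys
d=ctrl.snapshot('wrist'); cv2.imwrite('pics/%s.png'%sys.argv[1],d['img'][:,:,::-1])
for r in rects(d): print(r)
E
python3 wr.py w8
python3 st.py .474 -.072 .023 33
```

```text
time_s: 16.15
tool_pos: [0.4738, -0.0768, 0.1038]
tcp_rot: [[-0.003, 0.842, 0.539], [0.001, 0.539, -0.842], [-1.0, -0.002, -0.003]]
force: [-0.2, -0.2, 0.9]
finger_gap: 0.0095
(array([514.6, -45.1]), 50.3, 29.1, 32.8)
t 16.2 p [ 0.4737 -0.0743  0.1036] yaw 32.8 F [-0.2  0.1  0.3] gap 0.0095 q [ -5.  34.  15. 120. -18.  28. -33.]
shift tool cm [ 8.06  0.17 -0.14] len 0.081
turn x rad -0.004
```

View pics/w8.png

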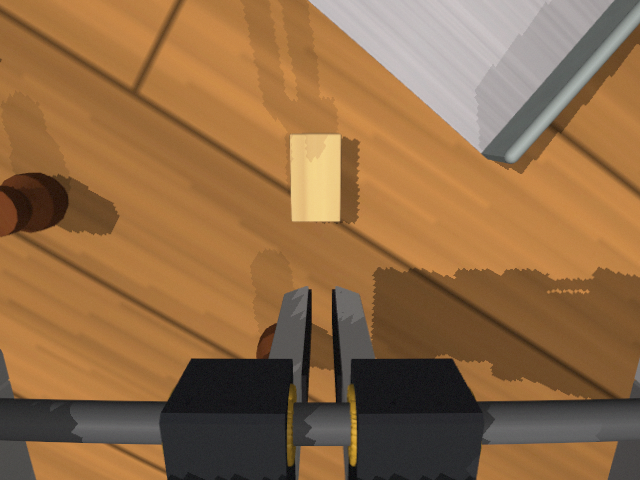

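The small block is at (316,178) px, straight ahead, measured at (0.515, -0.045) with yaw 33. The foot glimpsed at (265,340) is about 35 mm behind the fingers. Lowering and pushing.

```bash
python3 -m handwheel '[[0.8,[3,0,-0.2],[0,0,0]],[0.8,[3,0,0],[0,0,0]],[0.8,[2.1,0,0],[0,0,0]],[0.8,[0,0.8,0],[0,0,0]],[0.8,[0,0.8,0],[0,0,0]],[0.8,[0,1,0],[0,0,0]],[0.8,[0,1,0],[0,0,0]],[0.8,[0,1.2,0],[0,0,0]],[0.8,[0,1.2,0],[0,0,0]],[0.8,[0,1.2,0],[0,0,0]],[0.8,[0,0.8,0],[0,0,0]],[0.8,[0,0,0],[0,0,0]]]'
python3 wr.py w9
python3 st.py
```

```text
time_s: 17.7
tool_pos: [0.5403, -0.0271, 0.0224]
tcp_rot: [[-0.004, 0.839, 0.543], [0.003, 0.543, -0.839], [-1.0, -0.001, -0.005]]
force: [-0.8, 0.8, -0.4]
finger_gap: 0.0094
(array([669.1, -41.4]), 43.5, 43.4, -64.6)
(array([572.9,  -8.8]), 51.5, 28.9, 34.2)
t 17.75 p [ 0.5397 -0.0275  0.0223] yaw 32.9 F [-0.7 -0.3  0.2] gap 0.0095 q [ -8.  46.  13. 113. -23.  24. -35.]
```

View pics/w9.png

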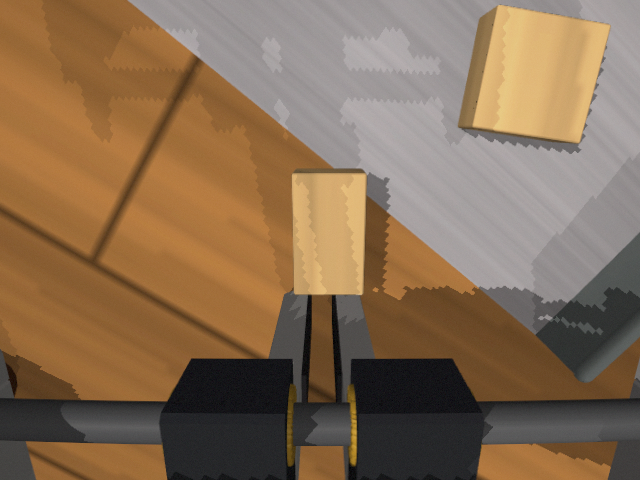

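It's tracking straight: the block is at (330,233) with the square well to the right at (535,75). Continuing.

```bash
python3 -m handwheel '[[0.8,[0,0.9,0],[0,0,0]],[0.8,[0,1.2,0],[0,0,0]],[0.8,[0,1.2,0],[0,0,0]],[0.8,[0,1.2,0],[0,0,0]],[0.8,[0,1.2,0],[0,0,0]],[0.8,[0,1.2,0],[0,0,0]],[0.8,[0,1.2,0],[0,0,0]],[0.8,[0,1.2,0],[0,0,0]],[0.8,[0,0.8,0],[0,0,0]],[0.8,[0,0.4,0],[0,0,0]],[0.8,[0,0,0],[0,0,0]]]'
python3 wr.py w10
python3 st.py
```

```text
time_s: 19.12
tool_pos: [0.628, 0.0295, 0.0222]
tcp_rot: [[-0.004, 0.84, 0.543], [0.003, 0.543, -0.84], [-1.0, -0.002, -0.005]]
force: [-0.2, -0.4, -0.1]
finger_gap: 0.0094
(array([674.3,  45.1]), 28.9, 7.6, 34.4)
(array([679.6, -24.2]), 21.1, 7.9, -64.8)
(array([690.9, -50.9]), 9.8, 7.2, 24.5)
t 19.18 p [0.6277 0.0292 0.0222] yaw 32.9 F [ 0.2 -0.   0.2] gap 0.0093 q [-15.  50.  16.  98. -22.  35. -43.]
```

View pics/w10.png

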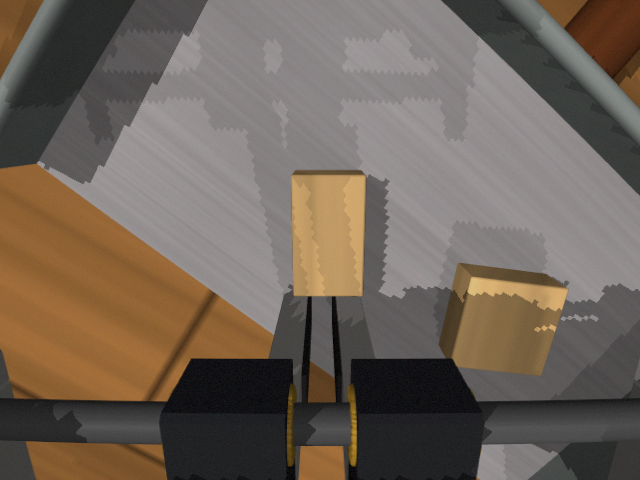

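The small block is in (328,235). Now for the long one: retreat, raise, and turn to yaw 170.

```bash
python3 -m handwheel '[[0.8,[0,-2,0],[0,0,0]],[0.8,[-4,0,0],[0,0,0]],[0.8,[-4,0,0],[0,0,0]],[0.8,[0,-5,0],[-0.17,0,0]],[0.8,[0,-4,-1],[-0.17,0,0]],[0.8,[0,0,-4],[-0.17,0,0]],[0.8,[0,0,-4],[-0.17,0,0]],[0.8,[0,0,-3],[-0.17,0,0]],[0.8,[0,0,0],[-0.17,0,0]],[0.8,[0,0,0],[-0.17,0,0]],[0.8,[0,0,0],[-0.17,0,0]],[0.8,[0,0,0],[-0.17,0,0]]]'
python3 -m handwheel '[[0.8,[0,0,0],[-0.17,0,0]],[0.8,[0,0,0],[-0.17,0,0]],[0.8,[0,0,0],[-0.17,0,0]],[0.8,[0,0,0],[-0.17,0,0]],[0.8,[0,0,0],[-0.17,0,0]],[0.8,[0,0,0],[0,0,0]]]'
python3 - <<'E'
from meas import *
from rig import ctrl
d=ctrl.snapshot('top'); cv2.imwrite('pics/t11.png',d['img'][:,:,::-1])
for r in rects(d): print(r)
E
python3 st.py .418 .205 .023 170
```

```text
time_s: 20.68
tool_pos: [0.4375, 0.0235, 0.1032]
tcp_rot: [[-0.004, -0.512, 0.859], [0.003, 0.859, 0.512], [-1.0, 0.004, -0.002]]
force: [0.1, 0.1, -0.5]
finger_gap: 0.0094
time_s: 21.42
tool_pos: [0.4375, 0.0235, 0.1031]
tcp_rot: [[-0.004, -0.982, 0.189], [0.003, 0.189, 0.982], [-1.0, 0.005, 0.002]]
force: [0.4, 0.2, 0.3]
finger_gap: 0.009
(array([668.3, -44. ]), 45.2, 43.3, -64.2)
(array([660.1,  44.8]), 51.6, 29.7, 33.1)
(array([457.3, 198.2]), 59.3, 34.8, 80.0)
t 21.48 p [0.4376 0.0236 0.1031] yaw 169.0 F [ 0.3 -0.1 -0.3] gap 0.0093 q [  7.  32. -19. 125.  24.  26.  48.]
shift tool cm [ 8.08  5.35 17.42] len 0.199
turn x rad -0.017
```

View pics/t11.png

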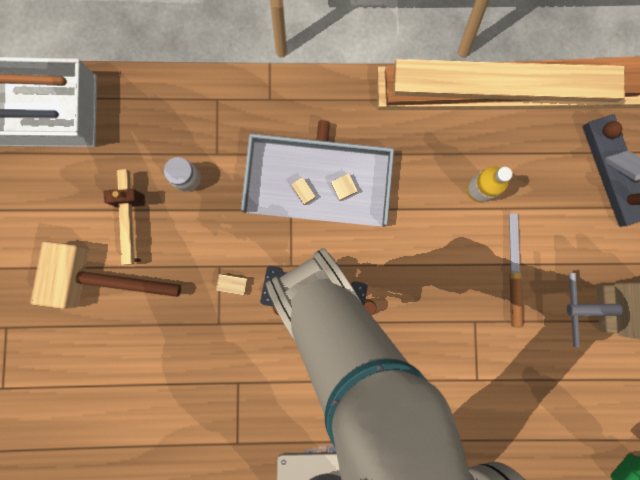

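Two offcuts lie in the pan at (303,191) and (345,186), and the rest is untouched. Moving behind the long one.

```bash
python3 -m handwheel '[[0.8,[0,1.3,4.4],[0,0,0]],[0.8,[0,1.3,4.4],[0,0,0]],[0.8,[0,1.3,4.3],[0,0,0]],[0.8,[0,1.3,4.3],[0,0,0]],[0.8,[0,0,0],[0,0,0]],[0.8,[3,0,0],[0,0,0]],[0.8,[3,0,0],[0,0,0]],[0.8,[2,0,0],[0,0,0]],[0.8,[0,0,0],[0,0,0]]]'
python3 wr.py w12
python3 st.py .418 .205 .023 170
```

```text
time_s: 22.6
tool_pos: [0.4181, 0.2031, 0.0227]
tcp_rot: [[-0.006, -0.982, 0.189], [0.0, 0.189, 0.982], [-1.0, 0.006, -0.001]]
force: [-0.1, -0.2, -0.4]
finger_gap: 0.0093
t 22.65 p [0.4186 0.2037 0.0235] yaw 169.1 F [-0.7  0.3  0.2] gap 0.0096 q [-22.  42. -11. 124.  25.  16.  25.]
shift tool cm [0.05 0.09 0.12] len 0.002
turn x rad -0.016
```

View pics/w12.png

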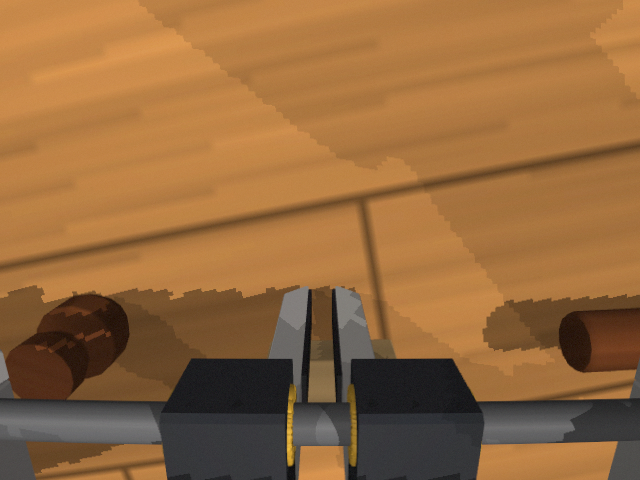

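The fingers are between the foot (left, (70,350)) and the mallet handle (right, (600,340)), with the block behind them. Pushing 6.2 cm along -y.

```bash
python3 -m handwheel '[[0.8,[0,-0.8,0],[0,0,0]],[0.8,[0,-0.8,0],[0,0,0]],[0.8,[0,-0.8,0],[0,0,0]],[0.8,[0,-1,0],[0,0,0]],[0.8,[0,-1,0],[0,0,0]],[0.8,[0,-1,0],[0,0,0]],[0.8,[0,-0.8,0],[0,0,0]],[0.8,[0,0,0],[0,0,0]],[0.8,[0,2,0],[0,0,0]],[0.8,[-4,0,0],[0,0,0]],[0.8,[-4,0,0],[0,0,0]],[0.8,[0,0,4],[0,0,0]]]'
python3 -m handwheel '[[0.8,[0,0,4],[0.173,0,0]],[0.8,[0,0,0],[0.173,0,0]],[0.8,[0,0,0],[0.173,0,0]],[0.8,[0,0,0],[0.173,0,0]],[0.8,[0,0,0],[0.173,0,0]],[0.8,[0,0,0],[0.173,0,0]],[0.8,[0,0,0],[0.173,0,0]],[0.8,[0,0,0],[0.173,0,0]],[0.8,[0,0,0],[0.173,0,0]],[0.8,[0,0,0],[0,0,0]]]'
python3 - <<'E'
from meas import *
from rig import ctrl
d=ctrl.snapshot('top'); cv2.imwrite('pics/t13.png',d['img'][:,:,::-1])
for r in rects(d): print(r)
E
python3 wr.py w13
python3 st.py .515 .25 .023 80
```

```text
time_s: 24.15
tool_pos: [0.4694, 0.2339, 0.1061]
tcp_rot: [[-0.001, -0.981, 0.192], [0.002, 0.192, 0.981], [-1.0, 0.001, 0.002]]
force: [0.4, 0.9, -0.7]
finger_gap: 0.0093
time_s: 25.4
tool_pos: [0.4749, 0.2756, 0.1036]
tcp_rot: [[-0.004, 0.171, 0.985], [0.003, 0.985, -0.171], [-1.0, 0.002, -0.005]]
force: [0.4, 0.0, -0.1]
finger_gap: 0.0093
(array([668.3, -44. ]), 45.2, 43.3, -64.2)
(array([660.1,  44.8]), 51.6, 29.7, 33.1)
(array([517.5, 209.7]), 26.8, 18.7, -9.9)
t 25.5 p [0.475  0.2755 0.1036] yaw 80.2 F [ 1.3  0.3 -0.2] gap 0.0096 q [-37.  37.   6. 109.  -7.  34. -36.]
shift tool cm [ 8.03 -1.85  4.42] len 0.094
turn x rad 0.004
```

View pics/t13.png

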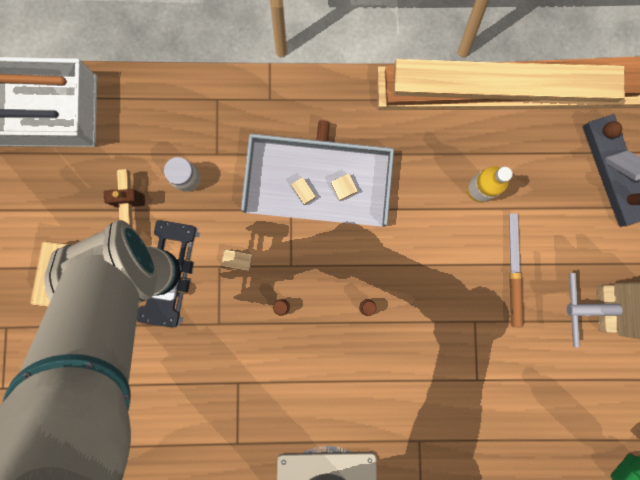

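View pics/w13.png

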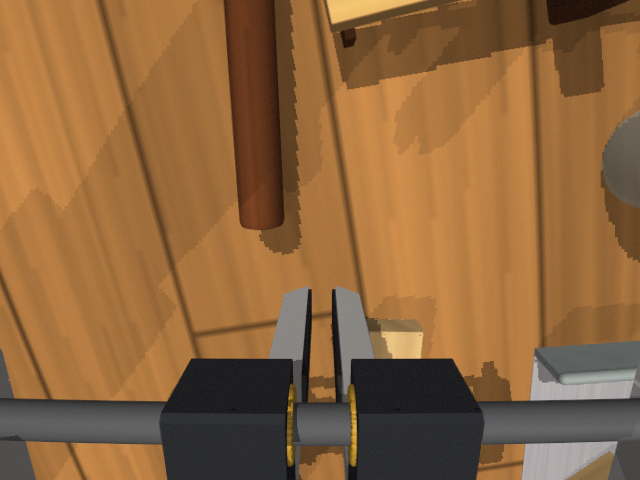

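In the top view the long block is at about (237,260), partly in shadow. The wrist view shows it ahead-right of the fingers at (395,345), with the mallet handle end at (262,220). I'll get its corners.

Run:
```python
from h import *
im=cv2.imread('pics/t13.png')
cv2.imwrite('pics/t13c.png',cv2.resize(im[230:290,200:280],None,fx=8,fy=8,interpolation=cv2.INTER_CUBIC))
```

```text
(no output)
```

View pics/t13c.png

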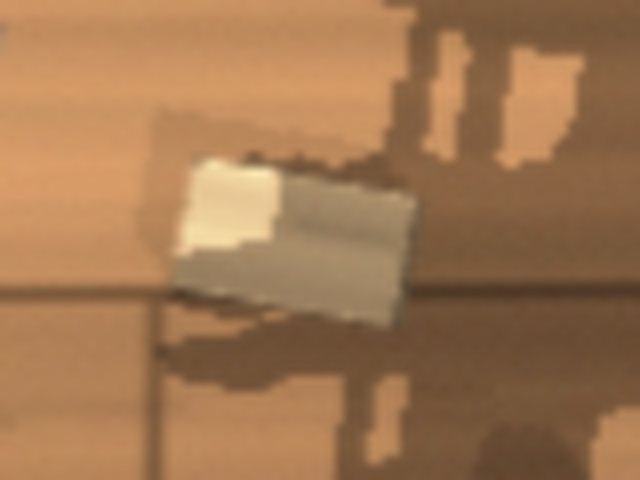

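Run:
```python
from h import *
d=load('top0')
c=onplane(d,[(200+x/8-.4,230+y/8-.4) for x,y in [(195,160),(418,195),(392,325),(175,285)]],.02)[:,:2]
print(c.round(4).tolist(),c.mean(0),np.linalg.norm(np.diff(c,axis=0),axis=1),np.degrees(np.arctan2(*(c[0]-c[1])[::-1])))
```

```text
[[0.5312, 0.2138], [0.5214, 0.1545], [0.4867, 0.1613], [0.4978, 0.2188]] [0.50927923 0.18710255] [0.0601219  0.03539841 0.05861911] 80.59867754466596
```

```bash
python3 -m handwheel '[[0.8,[0,-1.4,2.4],[0,0,0]],[0.8,[0,-1.5,2.5],[0,0,0]],[0.8,[0,0,0],[0,0,0]],[0.8,[3,0,0],[0,0,0]],[0.8,[3,0,0],[0,0,0]],[0.8,[2,0,0],[0,0,0]],[0.8,[0,-0.8,0],[0,0,0]],[0.8,[0,-0.8,0],[0,0,0]],[0.8,[0,-0.8,0],[0,0,0]],[0.8,[0,0,0],[0,0,0]]]'
python3 - <<'E'
from meas import *
from rig import ctrl
d=ctrl.snapshot('top'); cv2.imwrite('pics/t14.png',cv2.resize(d['img'][180:330,100:300,::-1],None,fx=4,fy=4))
E
python3 st.py
```

```text
time_s: 26.75
tool_pos: [0.5145, 0.2139, 0.0241]
tcp_rot: [[-0.003, 0.175, 0.985], [0.003, 0.985, -0.175], [-1.0, 0.002, -0.004]]
force: [0.1, 0.1, 0.5]
finger_gap: 0.0093
t 26.8 p [0.5145 0.2146 0.024 ] yaw 80.0 F [-0.1  0.5 -0.7] gap 0.0097 q [-28.  45.   3. 110.  -7.  25. -29.]
```

View pics/t14.png

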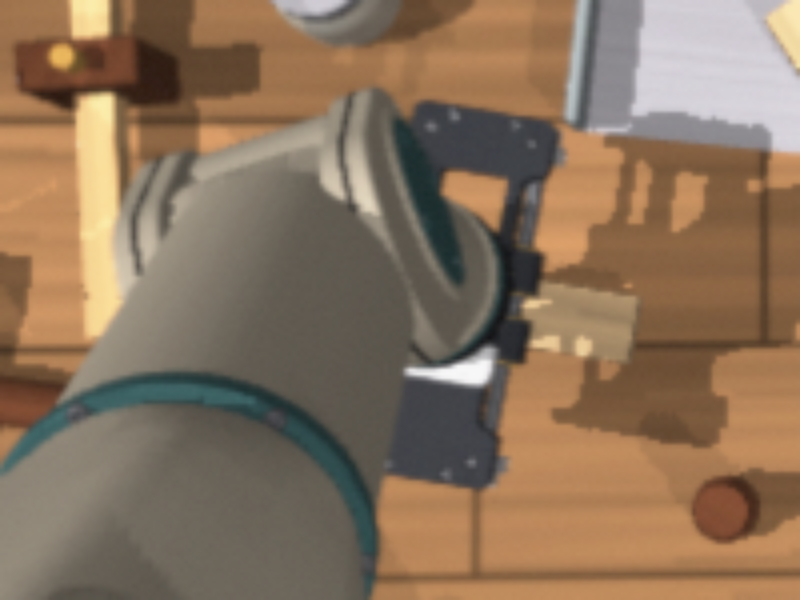

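The pusher is centred on the block's end (block at (580,320) in the crop), and the foot is clear at (727,508). I'll push another 4.2 cm, then withdraw and turn.

```bash
python3 -m handwheel '[[0.8,[0,-0.8,0],[0,0,0]],[0.8,[0,-1,0],[0,0,0]],[0.8,[0,-1,0],[0,0,0]],[0.8,[0,-0.9,0],[0,0,0]],[0.8,[0,-0.5,0],[0,0,0]],[0.8,[0,0,0],[0,0,0]],[0.8,[0,2,0],[0,0,0]],[0.8,[-4,0,0],[0,0,0]],[0.8,[-4,0,0],[0,0,0]],[0.8,[0,2,-4],[0,0,0]],[0.8,[0,2,-3],[0,0,0]],[0.8,[0,0,0],[0,0,0]]]'
python3 -m handwheel '[[0.8,[0,0,0],[-0.174,0,0]],[0.8,[0,0,0],[-0.174,0,0]],[0.8,[0,0,0],[-0.174,0,0]],[0.8,[0,0,0],[-0.174,0,0]],[0.8,[0,0,0],[-0.174,0,0]],[0.8,[0,0,0],[-0.174,0,0]],[0.8,[0,0,0],[-0.174,0,0]],[0.8,[0,0,0],[-0.174,0,0]],[0.8,[0,0,0],[-0.174,0,0]],[0.8,[0,0,0],[0,0,0]]]'
python3 - <<'E'
from meas import *
from rig import ctrl
d=ctrl.snapshot('top'); cv2.imwrite('pics/t15.png',cv2.resize(d['img'][180:330,170:370,::-1],None,fx=4,fy=4))
for r in rects(d): print(r)
E
python3 st.py .458 .14 .023 170
```

```text
time_s: 28.3
tool_pos: [0.4462, 0.2492, 0.1039]
tcp_rot: [[-0.005, 0.166, 0.986], [0.005, 0.986, -0.166], [-1.0, 0.004, -0.006]]
force: [0.9, 0.1, -0.4]
finger_gap: 0.0093
time_s: 29.55
tool_pos: [0.4494, 0.2449, 0.1036]
tcp_rot: [[-0.004, -0.984, 0.181], [0.004, 0.181, 0.984], [-1.0, 0.004, 0.003]]
force: [0.2, 0.8, 1.4]
finger_gap: 0.0092
(array([668.5, -43.8]), 45.2, 43.8, -64.3)
(array([660.1,  44.8]), 51.6, 29.7, 33.1)
t 29.6 p [0.4493 0.2448 0.1036] yaw 169.5 F [-0.3 -0.3  0.4] gap 0.0094 q [-18.  36. -20. 115.  21.  33.  27.]
shift tool cm [  8.02  -2.8  -10.17] len 0.133
turn x rad -0.008
```

View pics/t15.png

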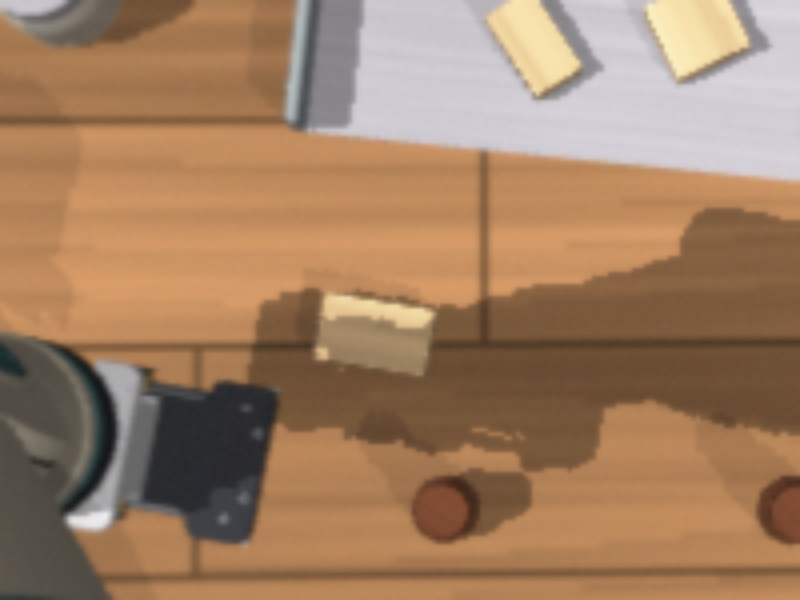

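The long block is at (375,333) in the crop, about (0.501, 0.133), with yaw about 81 and clear of the foot at (447,508). Going behind it.

```bash
python3 -m handwheel '[[0.8,[0,-0.9,-3.4],[0,0,0]],[0.8,[0,-0.9,-3.4],[0,0,0]],[0.8,[0,-1,-3.3],[0,0,0]],[0.8,[0,0,0],[0,0,0]],[0.8,[3,0,0],[0,0,0]],[0.8,[3,0,0],[0,0,0]],[0.8,[2,0,0],[0,0,0]],[0.8,[0,-0.8,0],[0,0,0]],[0.8,[0,-0.8,0],[0,0,0]],[0.8,[0,-0.8,0],[0,0,0]],[0.8,[0,-0.8,0],[0,0,0]],[0.8,[0,0,0],[0,0,0]]]'
python3 - <<'E'
from meas import *
from rig import ctrl
d=ctrl.snapshot('top'); cv2.imwrite('pics/t16.png',cv2.resize(d['img'][180:330,170:370,::-1],None,fx=4,fy=4))
for r in rects(d): print(r)
E
python3 st.py
```

```text
time_s: 31.1
tool_pos: [0.4905, 0.1344, 0.0235]
tcp_rot: [[-0.003, -0.984, 0.18], [0.004, 0.18, 0.984], [-1.0, 0.003, 0.003]]
force: [-0.1, -0.3, 1.0]
finger_gap: 0.0097
(array([668.5, -43.8]), 45.3, 43.4, -65.1)
(array([660.1,  44.8]), 51.6, 29.7, 33.1)
t 31.15 p [0.4898 0.1345 0.0234] yaw 169.7 F [-0.2 -0.6 -0.2] gap 0.0093 q [ -8.  44. -15. 117.  28.  22.  34.]
```

View pics/t16.png

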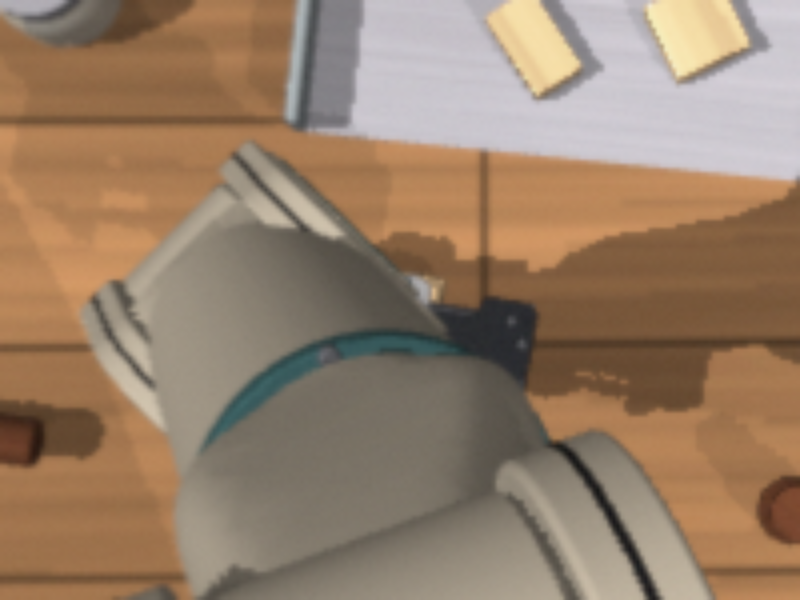

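The arm hides most of the block; only its corner shows, at (438,288). I'll push on halfway and check with the scene camera.

```bash
python3 -m handwheel '[[0.8,[0,-0.8,0],[0,0,0]],[0.8,[0,-1,0],[0,0,0]],[0.8,[0,-1.2,0],[0,0,0]],[0.8,[0,-1.2,0],[0,0,0]],[0.8,[0,-1.2,0],[0,0,0]],[0.8,[0,-1,0],[0,0,0]],[0.8,[0,-0.8,0],[0,0,0]],[0.8,[0,0,0],[0,0,0]]]'
python3 - <<'E'
from meas import *
from rig import ctrl
d=ctrl.snapshot('scene'); cv2.imwrite('pics/s17.png',cv2.resize(d['img'][170:350,230:470,::-1],None,fx=3.2,fy=3.2))
for r in rects(d): print(r)
E
python3 st.py
```

```text
time_s: 32.15
tool_pos: [0.5609, 0.1217, 0.0228]
tcp_rot: [[-0.003, -0.984, 0.179], [0.003, 0.179, 0.984], [-1.0, 0.004, 0.003]]
force: [-0.4, 0.2, -1.2]
finger_gap: 0.0094
(array([660. ,  45.5]), 52.9, 31.3, 33.1)
(array([669.8, -44.3]), 49.5, 45.0, 23.9)
t 32.2 p [0.5603 0.1219 0.0228] yaw 169.7 F [0.5 0.4 0.5] gap 0.0095 q [ -3.  47. -19. 107.  27.  30.  40.]
```

View pics/s17.png

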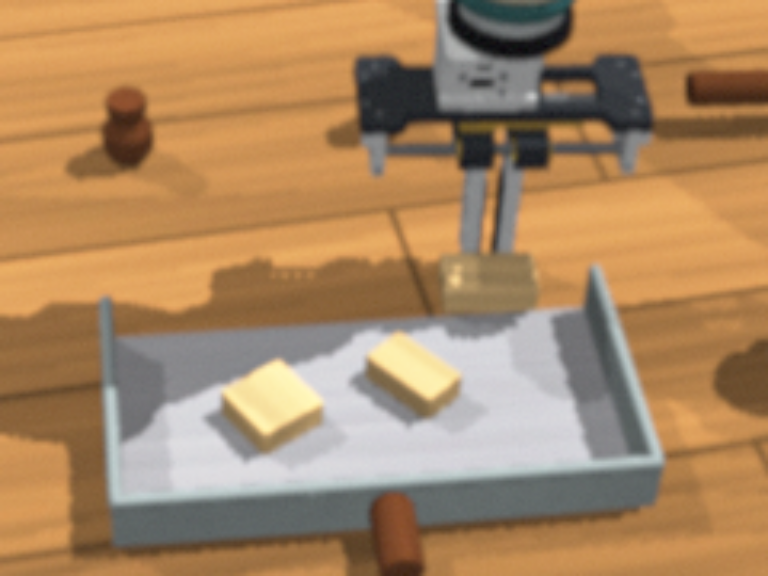

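The long block is centred on the fingers at (488,283) and will pass between the wall and the small block. Finishing the push, then withdrawing.

```bash
python3 -m handwheel '[[0.8,[0,-0.8,0],[0,0,0]],[0.8,[0,-1,0],[0,0,0]],[0.8,[0,-1.2,0],[0,0,0]],[0.8,[0,-1.2,0],[0,0,0]],[0.8,[0,-1.2,0],[0,0,0]],[0.8,[0,-1.2,0],[0,0,0]],[0.8,[0,-0.9,0],[0,0,0]],[0.8,[0,-0.5,0],[0,0,0]],[0.8,[0,-0.3,0],[0,0,0]],[0.8,[0,0,0],[0,0,0]],[0.8,[0,2,0],[0,0,0]],[0.8,[-3,0,0],[0,0,0]]]'
python3 -m handwheel '[[0.8,[-5,0,0],[0,0,0]],[0.8,[-5,0,0],[0,0,0]],[0.8,[0,4,0],[0,0,0]],[0.8,[0,5,0],[0,0,0]],[0.8,[0,5,0],[0,0,0]],[0.8,[0,5,0],[0,0,0]],[0.8,[0,0,0],[0,0,0]]]'
python3 - <<'E'
from meas import *
from rig import ctrl
o=np.array([.597,.018]);
for n in ['scene','top']:
    d=ctrl.snapshot(n); cv2.imwrite(f'pics/{n}18.png',d['img'][:,:,::-1]); np.savez(f'/tmp/{n}1.npz',**d)
    for r in rects(d):
        v=r[0]/1000-o; print(n,r,'pan x,y',(v@[.995,-.1]).round(3),(v@[.1,.995]).round(3))
    a=load(n+'0')['img'].astype(int)
E
python3 st.py
```

```text
time_s: 33.7
tool_pos: [0.6187, 0.1107, 0.0508]
tcp_rot: [[-0.01, -0.984, 0.176], [0.002, 0.176, 0.984], [-1.0, 0.011, -0.0]]
force: [1.1, 0.2, -0.2]
finger_gap: 0.0093
time_s: 34.58
tool_pos: [0.4318, 0.1443, 0.1537]
tcp_rot: [[-0.007, -0.985, 0.174], [0.001, 0.174, 0.985], [-1.0, 0.007, 0.0]]
force: [1.4, 0.2, 0.5]
finger_gap: 0.0094
scene (array([663.6,  75.3]), 109.8, 57.1, 89.3) pan x,y 0.061 0.064
scene (array([669.4, -44.5]), 46.3, 45.0, 23.9) pan x,y 0.078 -0.055
top (array([668.3, -43.9]), 45.1, 43.3, -64.3) pan x,y 0.077 -0.054
top (array([669.3,  99. ]), 58.7, 35.0, 79.4) pan x,y 0.064 0.088
top (array([662.6,  43. ]), 51.2, 29.5, 21.3) pan x,y 0.063 0.031
t 34.67 p [0.4364 0.1444 0.1539] yaw 169.8 F [0.9 0.3 0.6] gap 0.0094 q [ -3.  29. -26. 120.  21.  36.  36.]
```

View pics/top18.png

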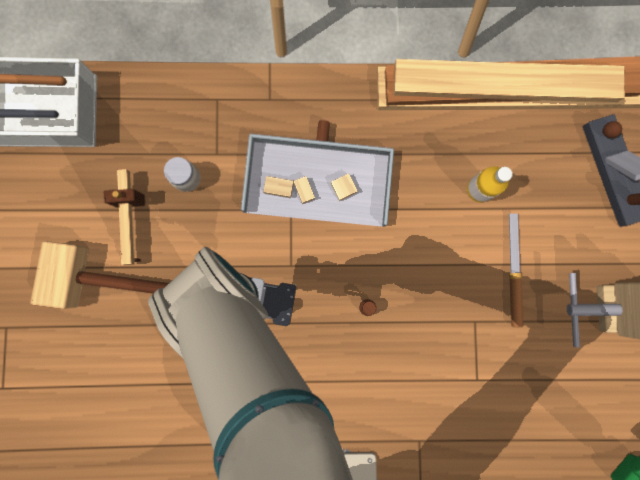

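View pics/scene18.png

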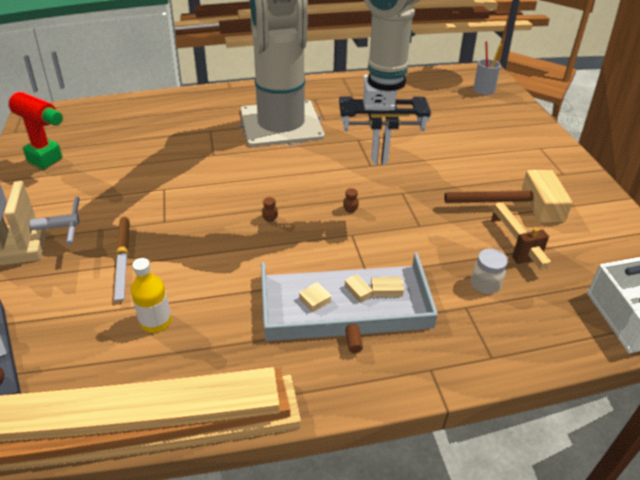

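All three offcuts lie flat in the pan, at (280,187), (304,189) and (345,186) in the top view. In the scene view the feet are at (270,210) and (351,200), where they started, and the other things look unmoved. The robot touches nothing, so I'll hand in.

```bash
python3 -c "
from rig import ctrl
print(ctrl.job_done())"; python3 st.py
```

```text
the job is handed in; nothing more can be done
None
the job is handed in; nothing more can be done
```

All three offcuts are in the scrap pan and the job is handed in at about 34.7 s of the 72 s allowed; no verdict was reported. I pushed each block along the bench with the nearly closed fingertips: first sideways, clear of the feet and the pan walls, then straight through the mouth.

| Offcut | Distance inside the mouth (at least 36 mm needed) | Position along the mouth (limit ±150 mm) |
|---|---|---|
| square | 77 mm | -54 mm |
| long | 64 mm | +88 mm |
| small | 63 mm | +31 mm |

- **Offcuts:** these positions come from the top view and assume the blocks lie flat, so the final heights were judged by eye. The scene camera agreed for the square, to about 1 mm. It saw the small and long blocks as one merged shape, so they are confirmed only by the top view.
- **Small block nudged:** the long block turned it by about 12 degrees on its way in, without moving it out of place.
- **Everything else:** the feet, tools, bottle and jar look unmoved in the last pictures, but I compared them only by eye. Foot0 was hidden by the arm in the last top view, so I checked it in the scene view. The arm stood clear, and the force readings I printed stayed below about 2 N.

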